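# Hang the handpiece rest on the bench rail

## Task

Hang the loose aluminium handpiece rest on the rail of the upstand: press the large end of its keyhole over the head of the rail's stud, then push the rest down until the stud is fully home at the top of the slot and the rest hangs straight, and let go of it. Feel for the stud gently, without forcing anything, and leave the other things on the bench where they are.

Things in the scene. Friction and masses are not known exactly. Their poses are not given: they have to be found in the camera images.
- rest_grip (a point): The handpiece rest: plain aluminium bracket, 0.15 to 0.3 kg, standing loose on the bench. Point midway between its two upright cheeks, 40 mm above its underside. z up, +x to its flat back plate, y across the cheeks. Cheeks: outer faces 50 mm apart, from x -31 mm to the plate, solid up to 10 mm above the point, a notch above. Grip it from above across the cheeks.
- rest_hole (a point): Keyhole in the rest's back plate; same axes. Point: centre of its large end on the plate's outer (back) face, 37 mm along +x from the grip point and level with it. Large end 18 mm across; a slot 10 mm wide runs up from it, its closed end 20 mm above this point. Plate 4 mm thick, 50 wide, 80 high (40 up and 40 down from here).
- rail_mid (a point): Middle of the upstand's rail, on the rail's face, 100 mm above the bench. z up, +x square into the board, y along the rail. The steel stud is clamped in the rail's slot at this height, pointing to -x, but was set by hand somewhere 4 to 24 mm from this point towards +y. This reading does not tell where: find it by eye or by feel. The rail is clear for 90 mm to either side.
- head_plane (a point): Point 14 mm out from rail_mid (to -x): the plane of the stud head's outer face. Head flat, round, 16 mm across, 5 mm thick, on an 8 mm shank; its inner face is 9 mm from the rail. Behind it a springy rubber washer 30 mm across, outer face 7 mm from the rail, yields 0.5 mm per N after 1 N (4.5 mm at most): pressing the 4 mm plate in under the head takes 5 to 9 N.
- upstand_top (a point): Top edge of the upstand, above rail_mid: fixed white board 420 mm long, 128 mm high, 30 mm thick. On the stud the squeezed washer makes the rest stiff: it does not drop by itself but takes some 3 to 12 N to push down until the slot's end meets the shank, the keyhole's large end then 16 mm below the stud. Over 40 N on stud or upstand bends them.
- handpiece_mid (a point): Bystander: cordless gold and black handpiece 150 mm long, 24 mm thick, lying in front of the rest. Point at its centre.
- jar_mid (a point): Bystander: white jar, 36 mm across, 45 mm high, beside the rest. Point at its centre.
- model_mid (a point): Bystander: plaster dental arch, 60 x 65 mm, 30 mm high, in front of the rail to its +y side. Point at its centre.
- tape_mid (a point): Bystander: roll of white tape lying flat, 54 mm across, 22 mm high, in front of the rail to its -y side. Point at its centre.
- carton_mid (a point): Bystander: white and blue carton, 50 x 100 mm, 70 mm high. Point at its centre.
- water_mid (a point): Bystander: water bottle, 62 mm across, 200 mm high. Point at its centre.
- notebook_mid (a point): Bystander: spiral notebook, 150 x 210 mm, 12 mm thick. Point at its centre.

How it is judged:
By the outcome, as a careful person would: the job done as asked, in the order asked, and still so for the second after the job is handed in, with the robot touching nothing.
It also fails if it takes over 67 s, if anything falls off the work surface, if the arm or the gripper's body presses on something with over 40 N, if the wrist force passes 120 N, or if a joint passes its speed limit or range.

## Robot

A 6-joint arm with a two-finger parallel gripper is mounted at the origin on the work surface. World frame = base frame: x ahead of the robot, y to its left, z up, the work surface at z = 0. Lengths are in m, angles in rad, forces in N, time in s.
With the tool pointing down it reaches from about 0.3 to 0.95 m from the base axis. Payload 3.1 kg.
Tool frame: the origin (TCP) lies on the centre line of the jaws, within the pads' length; the fingertips stand 8 mm ahead of it and the grasp point (between the pads) lies 11 mm behind it (r.tcp_to_tips is the distance from the TCP to the fingertips, in m); z points along the fingers, x is the direction in which the jaws open and shut, and the axes are right-handed (so a half turn about z gives the same grasp; the last joint's range is limited). The gripper opens to 85 mm and grips with 20 to 120 N. Pads are 22 mm wide; open, the fingers measure 114 mm over their backs; the gripper's body (76 mm by 85 mm) begins 54 mm behind the grasp point. The pads swing forward as they close: fully open they stand 13 mm farther back than shut.
Start: joints at [-1.246, 0.308, 1.634, -0, 1.2, -0.07], TCP at [0.24, -0.577, 0.239] pointing down, gripper open.
Joint ranges: [-3.06, 3.06], [-0.79, 1.96], [0.05, 2.63], [-1.19, 4.34], [0.05, 2.64], [-2.94, 2.94]. Speed limits (rad/s): [2.79, 2.79, 3.14, 3.14, 3.14, 3.14].

## Interface

Orientations are given as a unit quaternion [x, y, z, w].
In Python, from cell import r, get_state, imaging gives the robot as it stands. The module is installed in compiled form; this text tells all that it offers. Calls block until the motion is done:
- r.move_to(position, orientation): joint-space move of the TCP to a pose.
- r.move_l(position, ori=None, velocity=0.15, until_force=None): straight line of the TCP; ori=None keeps the orientation; velocity is the mean speed in m/s. With until_force (N) it stops when the force on the tool has changed by that much, and returns True; else False.
- r.move_j(angles): joint-space move.
- r.release() and r.close_gripper(grip_force=None): open the fingers fully, or close them until they stop; grip_force is the grip in N (None keeps the last).
- r.pause(seconds).
- r.ik(position, orientation): joint angles nearest the present ones, or None.
- get_state(): the state.
- imaging.capture(name): name is "scene" or "top"; returns the picture (480x640x3 uint8, blue, green, red); there is no depth.
- imaging.calibration(name): a dict with "fx", "fy", "cx", "cy" (pixels), "R" (3x3) and "t" (3): a world point X has camera coordinates R X + t. Camera axes: x right, y down, z forward; pixel columns grow to the right and rows downward; lengths in m; the calibration is good to about 2 mm. A picture is of the moment at which its call begins. calibration takes no time and is no camera call.
A pose or a line that the arm cannot do raises r.Unreachable and nothing moves.
- r.finish_job(): hands the job in, once; it reports no verdict.
The state is a dict: "time_s": time; "q": joint angles; "joint_vel": joint speeds; "joint_torque": joint torques, N m; "position": TCP position; "ee_rot": TCP orientation; "ft_force": force on the tool from outside, world axes, zero at the start; "torque": the same for the moment, N m; "gripper_width": finger opening in m.
Only numpy, scipy, OpenCV 4.12 (cv2) and the standard library are available. Lean on these libraries where they do the work, as an engineer would, in place of code of your own. Each camera call takes 0.05 s, during which the arm holds its last target. There are 200 camera calls.

## Working session

There is one attempt and no reset: what is moved stays moved. The work goes in short steps, each a Python script; the robot and the scene stay as the last script left them, time stands still between calls to the robot, and variables do not carry over. Pictures are saved under pics/ and viewed, about 8 in all and at most 12, crops included, and the job is handed in when it is done.

```bash
mkdir -p pics
python3 - <<'E'
from cell import r,get_state,imaging
import cv2,numpy as np
for n in("scene","top"):
    cv2.imwrite(f"pics/{n}0.png",imaging.capture(n)); c=imaging.calibration(n)
    R=np.array(c["R"]);t=np.array(c["t"]);print(n,c["fx"],c["cx"],c["cy"],R.round(3).tolist(),(-R.T@t).round(3))
s=get_state();print(s["time_s"],s["ee_rot"],s["gripper_width"],r.tcp_to_tips,s["ft_force"])
E
```

```text
scene 433.4940714768584 321.3704753006677 238.07975418747984 [[-0.811, 0.585, -0.009], [0.361, 0.488, -0.795], [-0.461, -0.648, -0.607]] [1.052 0.619 0.762]
top 588.3557249042011 327.6558547842933 227.95915683708313 [[-0.03, -1.0, -0.005], [-0.972, 0.031, -0.234], [0.234, -0.002, -0.972]] [ 0.228 -0.093  1.502]
0.1 [ 8.32052972e-01 -5.54695157e-01 -8.46635312e-04 -6.46478115e-04] 0.08531017947214144 0.008 [0.40959846 0.65120241 0.12529741]
```

View pics/scene0.png

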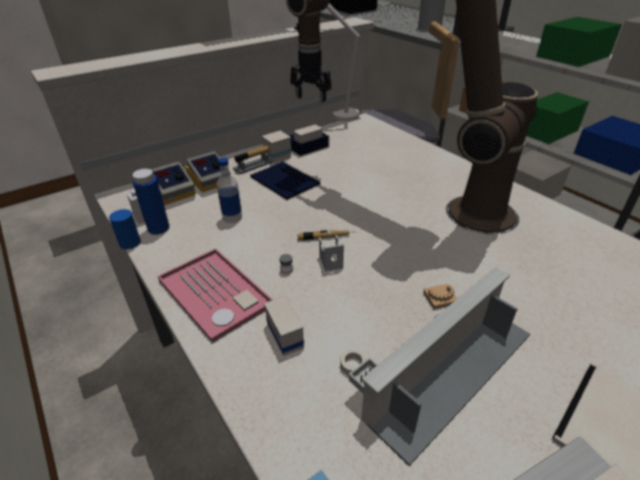

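View pics/top0.png

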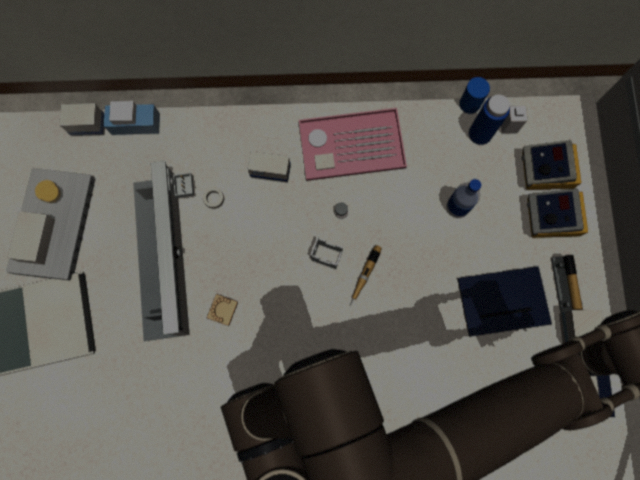

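The scene view shows the upstand from behind, the rest at about (331,255), handpiece (325,235) and jar (287,262). In the top view the rest is at about (326,251), the jar at (341,210), the handpiece at (366,272), and the upstand top runs from (160,165) to (170,333), with something stud-like near (180,250). I'll zoom in on the top view.

Run:
```python
import cv2,numpy as np
im=cv2.imread("pics/top0.png")
a=cv2.resize(im[150:345,130:240],None,fx=3,fy=3,interpolation=cv2.INTER_CUBIC)
b=cv2.resize(im[215:295,300:390],None,fx=5,fy=5,interpolation=cv2.INTER_CUBIC)
o=np.zeros((585,790,3),np.uint8);o[:585,:330]=a;o[:400,335:785]=b
o=cv2.convertScaleAbs(o,alpha=1.5)
cv2.imwrite("pics/crop1.png",o)
```

```text
(no output)
```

View pics/crop1.png

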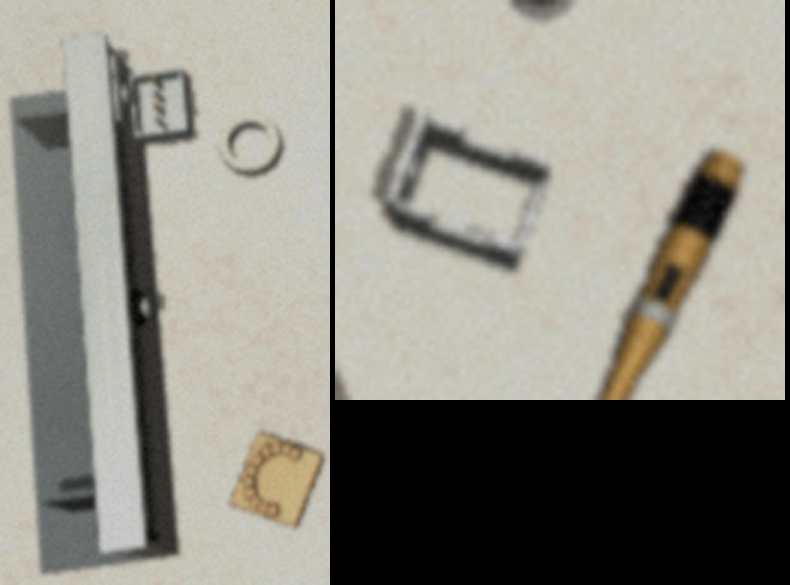

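```bash
cat > h.py <<'E'
from cell import r,get_state,imaging
import cv2,numpy as np
from scipy.spatial.transform import Rotation as Ro
def ray(uv,z,n="top"):
    c=imaging.calibration(n);R=np.array(c["R"]);C=-R.T@np.array(c["t"])
    d=R.T@[(uv[0]-c["cx"])/c["fx"],(uv[1]-c["cy"])/c["fy"],1];return C+d*(z-C[2])/d[2]
def proj(X,n="top"):
    c=imaging.calibration(n);p=np.array(c["R"])@X+np.array(c["t"])
    return np.array([c["fx"]*p[0]/p[2]+c["cx"],c["fy"]*p[1]/p[2]+c["cy"]])
def quat(yaw):  # tool down, part's +x at yaw, jaws (tool x) across it
    x=np.array([-np.sin(yaw),np.cos(yaw),0]);z=np.array([0,0,-1.])
    q=Ro.from_matrix(np.c_[x,np.cross(z,x),z])
    a,b=q.as_quat(),(q*Ro.from_euler('z',np.pi)).as_quat()
    return a,b
E
python3 - <<'E'
from h import *
A=lambda u,v:(130+u/3,150+v/3); B=lambda u,v:(300+(u-335)/5,215+v/5)
f1,f2=ray(A(107,37),.128),ray(A(147,547),.128);b1,b2=ray(A(65,38),.128),ray(A(100,552),.128)
d=(f1-f2);print("board front",f1,f2,np.linalg.norm(d),"back",b1,b2)
yb=np.degrees(np.arctan2(d[0],-d[1]));print("yaw rail",yb, np.degrees(np.arctan2((b1-b2)[0],-(b1-b2)[1])))
mid=(f1+f2)/2;dx=-d/np.linalg.norm(d)  # rail +y dir
n=np.array([-dx[1],dx[0],0]);print("mid",mid,"rail +y",dx)
for uv in((160,300),(152,305)):
    s=ray(A(*uv),.104);print("stud",s,"along",(s-mid)@dx,"out",(s-mid)@n)
P1,P2=ray(B(515,268),0),ray(B(388,210),0)
e=P2-P1;yr=np.arctan2(e[1],e[0]);ex=np.array([np.cos(yr),np.sin(yr),0]);ey=np.array([-ex[1],ex[0],0])
print("rest",P1,P2,np.linalg.norm(e),np.degrees(yr)); g=(P1+P2)/2-.003*ex-.025*ey;print("grip",g)
T=lambda X:(proj(X)-[300,215])*5+[335,0]
for q in((-.031,-.025,.01),(.037,-.025,.04),(.037,.025,.04),(.037,.025,-.04),(-.031,.025,.01)):
    print(q,T(g+[0,0,.04]+q[0]*ex+q[1]*ey+[0,0,q[2]]).round())
for yw in(yr,np.radians(yb)):
    for q in quat(yw):
        p=g if yw==yr else mid-.05*np.array([0,1,0]); j=r.ik([p[0],p[1],.15],q);print(None if j is None else np.round(j,2))
E
```

```text
board front [0.73784705 0.29946164 0.128     ] [0.32179971 0.25455765 0.128     ] 0.4184635652085951 back [0.73809074 0.33406799 0.128     ] [0.31911385 0.2905927  0.128     ]
yaw rail 96.1600884157216 95.9241158506163
mid [0.52982338 0.27700964 0.128     ] rail +y [-0.99422595 -0.10730682 -0.        ]
stud [0.52033017 0.25577015 0.104     ] along 0.01171754249479802 out 0.02009816922433442
stud [0.51641065 0.26212633 0.104     ] along 0.014932370534789087 out 0.013358098620551687
rest [ 0.48066493 -0.1142014   0.        ] [ 0.51316135 -0.04934712  0.        ] 0.07254029635025157 63.38600513062973
grip [ 0.51792033 -0.09565583  0.        ]
(-0.031, -0.025, 0.01) [553. 161.]
(0.037, -0.025, 0.04) [430.  92.]
(0.037, 0.025, 0.04) [387. 182.]
(0.037, 0.025, -0.04) [392. 212.]
(-0.031, 0.025, 0.01) [512. 249.]
None
[-0.27  0.23  1.94 -0.    0.98  0.2 ]
[ 0.33  0.32  1.82 -0.    1.01 -2.92]
[ 0.33  0.32  1.82 -0.    1.01  0.22]
```

Run:
```python
from h import *
q=quat(np.radians(63.4))[1]; g=np.array([.5179,-.0957])
try:
    r.move_to([*g,.16],q); r.move_l([*g,.029],velocity=.12)
    r.close_gripper(100)
    s=get_state();print(s["time_s"],s["gripper_width"],s["position"],s["ft_force"])
    r.move_l([*g,.13],velocity=.12)
except Exception as e: print(repr(e))
s=get_state();print(s["time_s"],s["gripper_width"],s["position"],s["ft_force"])
# standoff: 40 mm in front of head plane, square to rail
yb=np.radians(96.05);n=np.array([np.cos(yb),np.sin(yb)]);st=np.array([.519,.2577])
qb=quat(yb)[1]; p=st-n*(.037+.030)
r.move_to([*p,.13],qb); 
s=get_state();print(s["time_s"],s["position"],s["ft_force"])
im=imaging.capture("top");cv2.imwrite("pics/top1.png",im)
sc=imaging.capture("scene");cv2.imwrite("pics/scene1.png",sc)
a=cv2.resize(im[180:310,140:290],None,fx=5,fy=4.5,interpolation=cv2.INTER_CUBIC)
cv2.imwrite("pics/crop2.png",cv2.convertScaleAbs(a,alpha=1.6))
```

```text
3.7917 0.04888642205099934 [ 0.5186495  -0.09584191  0.03029727] [-0.78003313  0.81945043  6.18478599]
4.7833 0.04884541730981308 [ 0.51699625 -0.09546535  0.12909587] [-0.421239   -0.27003553 -2.59800473]
5.8917 [0.52596118 0.19013103 0.12954549] [-0.263061    0.44140031 -1.82936998]
```

View pics/crop2.png

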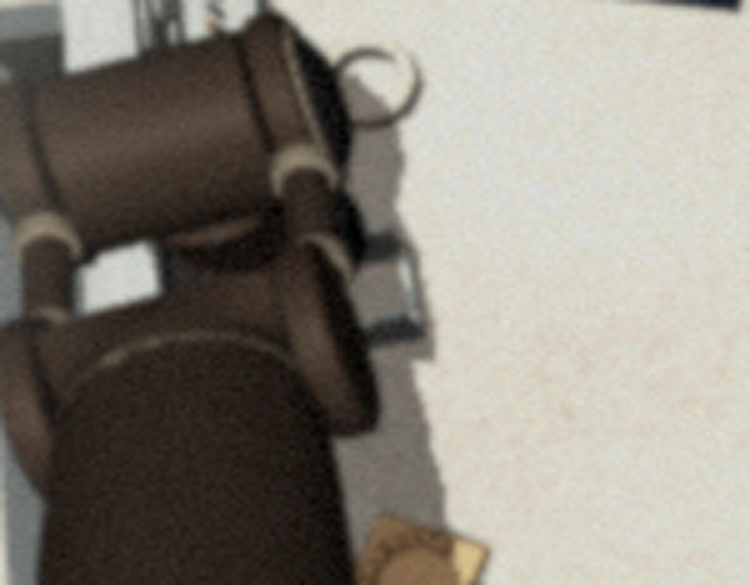

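The arm hides the plate; the rest is held (front cheek ends at crop ~(415,245) and (425,330)). I'll zoom on the stud in the first picture for a better lateral value, and check the rest's fore-aft seat in the grip.

Run:
```python
from h import *
yb=np.radians(96.05);n=np.array([np.cos(yb),np.sin(yb),0]);l=np.array([n[1]*-1,n[0],0])
s=get_state();p=np.array(s["position"])+[0,0,.011]
for y in(-.025,.025): print("front cheek top expected crop2",((proj(p-.031*n+y*l+[0,0,.01])-[140,180])*[5,4.5]).round())
im=cv2.imread("pics/top0.png");u0,v0=168,236
a=cv2.resize(im[v0:v0+30,u0:u0+26],None,fx=18,fy=18,interpolation=cv2.INTER_CUBIC)
a=cv2.convertScaleAbs(a,alpha=1.6)
mid=np.array([.5298,.2770,.1])
for al,c in((.010,(0,0,255)),(.014,(0,255,0)),(.018,(255,0,0))):
    P=[]
    for t in np.linspace(0,2*np.pi,40):
        X=mid+al*l-.020*n+.008*(np.cos(t)*l+np.sin(t)*np.array([0,0,1]));P.append((proj(X)-[u0,v0]+.5)*18)
    cv2.polylines(a,[np.int32(P)],True,c,1)
cv2.imwrite("pics/crop3.png",a)
```

```text
front cheek top expected crop2 [394. 228.]
front cheek top expected crop2 [404. 321.]
```

View pics/crop3.png

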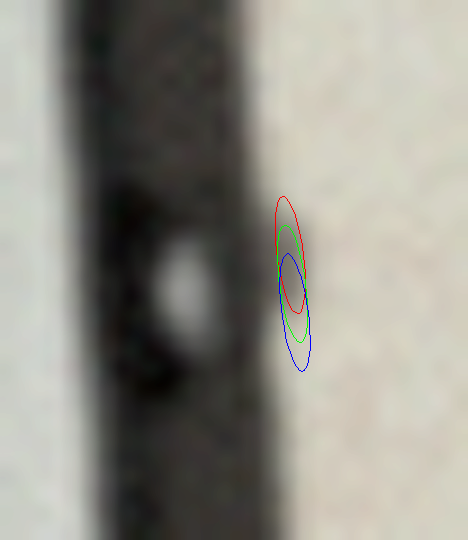

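The stud head shows bright at crop (185,293), centred on its dark washer (rows 185–400). That puts it about 14.5 mm from the middle of the rail. Now I'll feel for it.

```bash
cat >> h.py <<'E'
yb=np.radians(96.05);n=np.array([np.cos(yb),np.sin(yb),0]);l=np.array([-n[1],n[0],0]);mid=np.array([.5298,.2770,.1])
Q=quat(yb)[1]
def fr():  # hole in rail frame (mm): out of board-edge line, along, z ; force in rail frame
    s=get_state();h=np.array(s["position"])+.037*n+[0,0,.0097]-mid;f=np.array(s["ft_force"])
    return np.array([-(h@n),h@l,h[2]])*1e3,np.array([f@n,f@l,f[2]]),s["time_s"]
def go(out,al,z,v=.05,uf=None):  # mm
    return r.move_l(mid-out*1e-3*n+al*1e-3*l+[0,0,z*1e-3]-.037*n-[0,0,.0097],Q,v,uf)
def show(*a):
    p,f,t=fr();print(*a,p.round(2),f.round(1),round(t,1));return p,f
E
python3 - <<'E'
from h import *
go(25,14.5,0,.1);r.pause(.3);p,f=show("standoff")
e=np.array([25,14.5,0])-p; e[0]=0
b=go(-8,14.5+e[1],e[2],.025,3.);r.pause(.2);show(b)
s=get_state();print(Ro.from_quat(s["ee_rot"]).inv()*Ro.from_quat(Q)and np.degrees((Ro.from_quat(s["ee_rot"]).inv()*Ro.from_quat(Q)).as_rotvec()).round(2),s["torque"])
E
```

```text
standoff [25.06 13.99  0.62] [ 0.7 -0.4 -1.2] 6.9
True [11.62 16.83 -2.26] [ 0.4  0.4 -2. ] 7.8
[0.1  0.26 0.01] [0.03106149 0.01247523 0.06657626]
```

Run:
```python
from h import *
A=[]
for i in range(12):
    r.pause(.05);p,f,t=fr();A.append(np.r_[p,f])
A=np.array(A);print(A.round(2)[::3]);print(A.mean(0).round(2),A.std(0).round(2))
s=get_state();print(s["q"],r.ik(list(s["position"]),s["ee_rot"]))
```

```text
[[ 1.167e+01  1.689e+01 -2.310e+00 -8.700e-01 -1.000e-02 -1.570e+00]
 [ 1.176e+01  1.671e+01 -2.210e+00  1.100e+00  8.500e-01 -2.030e+00]
 [ 1.181e+01  1.645e+01 -2.000e+00 -3.600e-01  9.000e-02 -3.160e+00]
 [ 1.177e+01  1.635e+01 -1.880e+00 -8.000e-02 -7.800e-01 -2.420e+00]]
[11.77 16.55 -2.06 -0.04 -0.06 -2.02] [0.04 0.21 0.17 0.63 0.49 0.54]
[ 3.35875854e-01  3.88056343e-01  1.87111723e+00 -1.46298243e-03
  8.86273162e-01  2.30948512e-01] [ 3.35875854e-01  3.88056343e-01  1.87111723e+00 -1.46298243e-03
  8.86273162e-01  2.30948512e-01]
```

Run:
```python
from h import *
for i in range(4):
    r.pause(.4);show()
go(14,14.5,0,.03);show("cmd 14,14.5,0")
for i in range(4):
    r.pause(.3);show()
```

```text
[11.77 16.3  -1.84] [-0.  -0.5 -1.8] 8.8
[11.77 16.31 -1.85] [-0.6  0.4 -2.7] 9.2
[11.79 16.34 -1.86] [ 0.4 -0.4 -1.8] 9.6
[11.77 16.32 -1.87] [ 0.5  0.3 -1.9] 10.0
cmd 14,14.5,0 [14.13 14.2   0.24] [ 0.3  0.1 -2.3] 10.3
[13.98 14.57 -0.05] [ 0.2 -0.4 -2.8] 10.6
[13.99 14.52 -0.02] [ 0.1  1.  -2.1] 10.9
[ 1.401e+01  1.452e+01 -1.000e-02] [ 0.7  0.5 -2.6] 11.2
[14.   14.51  0.02] [-0.9 -0.3 -2.6] 11.5
```

Run:
```python
from h import *
r.pause(.2);b=go(-2,14.5,0,.015,4.);show(b)
r.pause(.3);show()
```

```text
True [11.41 15.21 -0.84] [-0.1  0.2 -1.9] 12.1
[11.69 16.6  -2.09] [ 0.2  0.2 -1.3] 12.4
```

```bash
cat >> h.py <<'E'
def mf(k=6):
    A=[]
    for _ in range(k):
        r.pause(.02);p,f,t=fr();A.append(np.r_[p,f])
    return np.mean(A,0)
def press(al,z,o0,o1,fmax=6,step=.5,v=.03):
    go(o0,al,z,v);r.pause(.15);f0=mf()[3:];o=o0
    while o>o1:
        o-=step;go(o,al,z,v);m=mf();d=m[3:]-f0
        if -d[0]>fmax or np.hypot(d[1],d[2])>8: break
    print("al",al,"z",z,"cmd",o,"pos",m[:3].round(2),"dF",d.round(1),"t",round(get_state()["time_s"],1));return o,m,d
E
python3 - <<'E'
from h import *
press(14.5,0,13.5,7,5)
E
```

```text
al 14.5 z 0 cmd 10.0 pos [11.08 14.52 -0.04] dF [-6.9 -0.8  0.9] t 15.4
```

Rigid contact at about 11.3 mm, so this is the head face, not the washer. I'll do a light sliding search at roughly 4–5 N and watch for the force dropping away.

```bash
cat >> h.py <<'E'
def sweep(als,z,o=10.6):
    L=[]
    for a in als:
        go(o,a,z,.03);m=mf(3);L.append((a,m[0],m[3]))
        if m[0]<o+.15 and m[3]>-1.5:
            r.pause(.1);m=mf(4)
            if m[0]<o+.15 and m[3]>-1.5: print("IN",a,z,m.round(2));return a
        if abs(m[4])>7 or abs(m[5]+2)>8 or m[3]<-12: print("force",m.round(1));break
    print(z,[tuple(np.round(x,1)) for x in L],round(get_state()["time_s"],1))
E
python3 - <<'E'
from h import *
if sweep(np.arange(14.5,18.6,.7),0) is None: sweep(np.arange(18.5,10.4,-.8),-.8)
show()
E
```

```text
0 [(np.float64(14.5), np.float64(11.1), np.float64(-5.8)), (np.float64(15.2), np.float64(11.1), np.float64(-5.2)), (np.float64(15.9), np.float64(11.1), np.float64(-5.6)), (np.float64(16.6), np.float64(11.1), np.float64(-5.5)), (np.float64(17.3), np.float64(11.1), np.float64(-6.5)), (np.float64(18.0), np.float64(11.1), np.float64(-6.2))] 17.2
IN 10.499999999999993 -0.8 [ 9.83  9.9  -0.42 -0.21  0.08 -2.35]
[ 9.91  9.92 -0.43] [ 0.1 -0.  -2.3] 20.7
```

Run:
```python
from h import *
r.pause(.2);show()
press(10.5,-.8,10.6,3,5,.8)
```

```text
[10.38 10.27 -0.65] [ 0.1 -0.  -2.5] 20.9
al 10.5 z -0.8 cmd 2.5999999999999988 pos [ 2.91 10.53 -0.84] dF [-4.  -0.2  0.2] t 24.9
```

In: the hole has passed over the head, 8.4 mm past its face, and is springing on the washer. Next I'll feel the side play to centre it.

Run:
```python
from h import *
go(4.6,10.5,-.8,.03);r.pause(.15);f0=mf()[3:]
R={}
for nm,da,dz in(("a-",-.4,0),("a+",.4,0),("z-",0,-.4),("z+",0,.4)):
    a,z=R.get("c",10.5),-.8
    for k in range(9):
        a+=da;z+=dz;go(4.6,a,z,.04);m=mf(4);d=m[3:]-f0
        if abs(d[1] if da else d[2])>2.2: break
    print(nm,round(a,2),round(z,2),m[:3].round(2),d.round(1),round(get_state()["time_s"],1));R[nm]=m[:3]
    if nm=="a+": R["c"]=(R["a-"][1]+R["a+"][1])/2;go(4.6,R["c"],-.8,.04)
    if nm=="z-": go(4.6,R["c"],-.8,.04)
c=R["c"];zc=(R["z-"][2]+R["z+"][2])/2;print("centre",c,zc)
go(4.6,c,zc,.04);r.pause(.1);show()
```

```text
a- 9.7 -0.8 [ 4.48 10.28 -0.94] [0.7 2.9 1.8] 26.0
a+ 12.9 -0.8 [ 4.57 12.2  -0.52] [ 0.2 -3.1 -0.1] 27.9
z- 11.24 -1.2 [ 4.56 11.57 -1.2 ] [0.4 0.  2.3] 28.5
z+ 11.24 2.0 [ 4.61 11.36  1.62] [ 1.5 -1.1 -5.2] 30.9
centre 11.237662063674572 0.20671104351061187
[ 4.58 10.98  0.71] [-0.2  0.  -2.7] 31.3
```

Run:
```python
from h import *
c,zc=11.24,.2
o,m,d=press(c,zc,4.6,-1.2,6.3,.5)
f0=m[3:]-d; z=zc
for k in range(26):
    z-=1.;go(o,c,z,.03);m=mf(3);d=m[3:]-f0
    if k%3==0 or d[2]>9: print(round(z,1),m[:3].round(2),d.round(1))
    if d[2]>17 or m[2]<zc-17 or abs(d[1])>8 or (k<3 and d[2]>13): break
print("end",round(z,1),m[:3].round(2),d.round(1),round(get_state()["time_s"],1))
```

```text
al 11.24 z 0.2 cmd 1.0999999999999996 pos [ 1.74 11.23  0.18] dF [-6.5 -0.5  1. ] t 34.2
-0.8 [ 1.69 11.13 -0.56] [-6.6  0.4  2.5]
-3.8 [ 1.35 10.8  -3.19] [-6.  -0.1  2.8]
-6.8 [ 1.22 10.48 -5.97] [-5.1 -0.2  2.7]
-9.8 [ 1.17 10.27 -8.87] [-5.3 -0.5  3.1]
-12.8 [  1.13  10.13 -11.81] [-5.3 -0.3  3.5]
-15.8 [  1.08  10.07 -14.78] [-5.4 -0.6  3.3]
-18.8 [  0.92   9.92 -16.91] [-6.   0.9  8.3]
end -18.8 [  0.92   9.92 -16.91] [-6.   0.9  8.3] 39.9
```

Run:
```python
from h import *
r.pause(.3);show("settled")
for z in(-19.3,-19.8):
    go(1.1,10.9,z,.03);r.pause(.15);m=mf(5);print(z,m.round(2))
    if m[5]>10: break
# relax vertical load, pull-back test
go(1.1,10.9,-16.9,.03);r.pause(.2);print("relax",mf().round(2))
go(3.0,10.9,-16.9,.03);r.pause(.2);print("pull",mf().round(2),get_state()["time_s"])
s=get_state();print(s["torque"],np.degrees((Ro.from_quat(s["ee_rot"]).inv()*Ro.from_quat(Q)).as_rotvec()).round(2))
```

```text
settled [  0.92   9.93 -16.92] [-5.3  1.1  5.8] 40.2
-19.3 [  0.86   9.88 -17.1   -5.94   2.75   9.09]
-19.8 [  0.8    9.87 -17.25  -6.23   3.32  10.54]
relax [  1.1   10.11 -16.07  -5.24   0.1    1.51]
pull [  1.42  10.08 -16.06   5.65   0.05   4.22] 42.2917
[ 0.96476719  0.1089185  -0.17878211] [-0.15 -0.12 -0.04]
```

The rest is locked under the head: it pulls back rigidly, and the downward stop is stiff at about 16–17 mm. I'll unload it, release, rise and look.

Run:
```python
from h import *
go(1.9,10.05,-17.2,.03);r.pause(.2);print("pre",mf().round(2))
r.release();r.pause(.1);show("open")
go(1.9,10.05,60,.1);
r.move_to([.42,-.1,.25],Q);print(get_state()["time_s"])
im=imaging.capture("top");cv2.imwrite("pics/top2.png",im)
sc=imaging.capture("scene");cv2.imwrite("pics/scene2.png",sc)
a=cv2.resize(im[190:310,140:250],None,fx=5,fy=5,interpolation=cv2.INTER_CUBIC)
cv2.imwrite("pics/crop4.png",cv2.convertScaleAbs(a,alpha=1.6))
```

```text
pre [  1.31   9.99 -16.44   3.07   2.02   6.19]
open [  2.1   10.12 -17.4 ] [ 0.5 -0.1  0.2] 43.4
45.7
```

View pics/crop4.png

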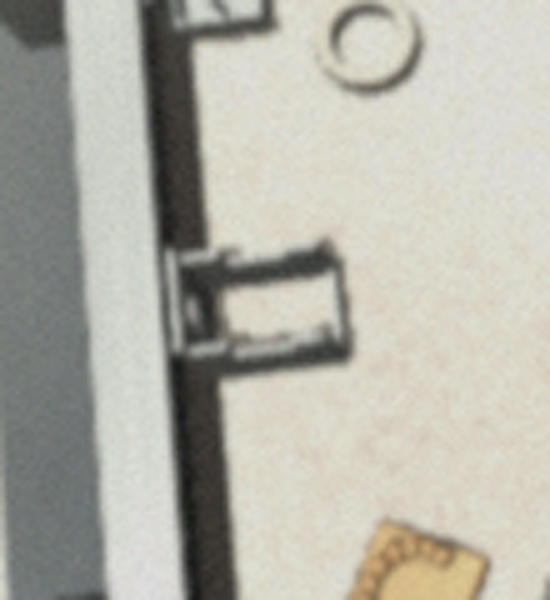

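View pics/scene2.png

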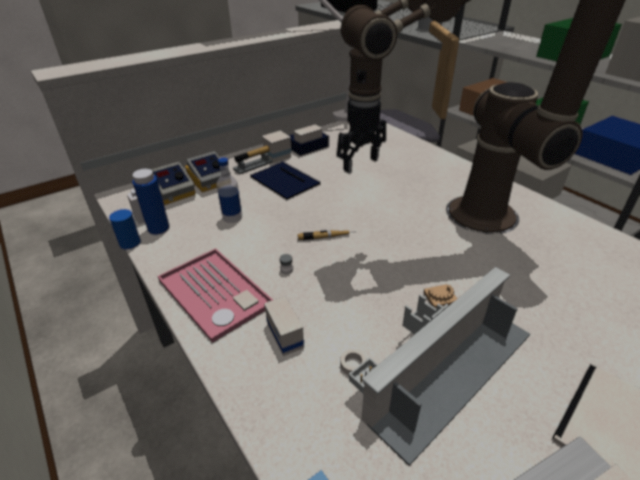

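The rest hangs on the rail: plate edge at crop (172,250)–(182,355), parallel to the board, and the bystanders haven't moved. I'll check height and straightness by touching the plate's top edge lightly at both sides with closed fingertips. Home should put it near z = 124 mm.

Run:
```python
from h import *
P=lambda al,tip:mid-.0135*n+al*1e-3*l-[0,0,.1]+[0,0,tip+.008]
r.close_gripper(20)
r.move_to(P(-5,.150),Q)
for al in(-5,25):
    r.move_l(P(al,.140),Q,.1);r.move_l(P(al,.1275),Q,.05);r.pause(.1);f0=mf(4)[5];t=.1275
    while t>.1195:
        t-=.0008;r.move_l(P(al,t),Q,.03);d=mf(3)[5]-f0
        if d>4: break
    s=get_state();print(al,"tip z",s["position"][2]-.008,"cmd",round(t,4),"dF",d.round(1),round(s["time_s"],1))
    r.move_l(P(al,.140),Q,.1)
```

```text
-5 tip z 0.12260963958088389 cmd 0.1219 dF 5.8 50.9
25 tip z 0.12400501376679843 cmd 0.1235 dF 5.4 53.8
```

Run:
```python
from h import *
P=lambda al,tip:mid-.0135*n+al*1e-3*l-[0,0,.1]+[0,0,tip+.008]
def touch(al,t,fm,zm,st):
    r.move_l(P(al,t),Q,.06);r.pause(.05);f0=mf(3)[5]
    while t>.1195:
        t-=st;r.move_l(P(al,t),Q,.03);d=mf(3)[5]-f0;tz=get_state()["position"][2]-.008
        if d>fm or (d>1.5 and tz<zm): break
    print(al,"tip z",round(tz,5),"cmd",round(t,4),"dF",d.round(1),round(get_state()["time_s"],1))
    r.move_l(P(al,.132),Q,.1)
touch(25,.1255,10,.1233,.0006)
touch(-5,.1255,2.2,.1,.0005)
s=get_state();print(s["time_s"])
```

```text
25 tip z 0.12321 cmd 0.1225 dF 5.1 56.1
-5 tip z 0.12383 cmd 0.1235 dF 2.4 58.3
58.5583
```

Run:
```python
from h import *
s=get_state();p=np.array(s["position"]);r.move_l([p[0],p[1]-.03,.25],Q,.2)
r.move_to([.42,-.1,.25],Q)
im=imaging.capture("top");cv2.imwrite("pics/top3.png",im);print(get_state()["time_s"])
a=cv2.resize(im[190:310,140:250],None,fx=5,fy=5,interpolation=cv2.INTER_CUBIC)
cv2.imwrite("pics/crop5.png",cv2.convertScaleAbs(a,alpha=1.6))
r.finish_job()
```

```text
60.6583
the job is handed in; nothing more can be done
```

View pics/crop5.png

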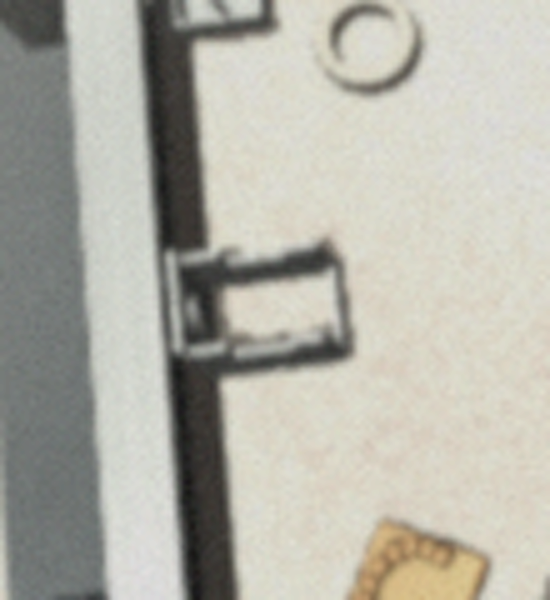

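The rest is hanging on the rail's stud and released, and I handed the job in at about 60.7 s with the arm clear of everything. I found the head with a sliding search at about 6 N, pressed the plate in under it at about 6.5 N and pushed down to the stop with about 13 N.

**Checks that agreed:**
- **Locked on:** a pull back of about 6 N before release did not free it.
- **Home:** the downward stop came 16–17 mm below the feel-found centre. The plate's top edge was then felt at 123–124 mm, where about 124 was expected.
- **Bystanders:** the last top view, a crop around the rail, shows the rest square to the board and the tape and dental arch in place. I last saw the rest of the bench in the full scene picture at 45.7 s. The handpiece, jar and carton had not moved then, and the arm touched only the rest after that.

**Checks that disagreed or are less certain:**
- **Stud position:** my reading from the picture was about 14.5 mm along the rail, but by feel it was about 10–11 mm.
- **Straightness:** the first touch check showed a 1.4 mm difference between the two sides of the plate (about 2.7°), which the touch itself may have caused. I pressed the higher side down gently. The next readings differed by 0.6 mm (about 1°), but they were taken at different touch forces.

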